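# Clamp a lens for rimless drilling: four clicks and hold

## Robot

A 6-joint arm with a two-finger parallel gripper is mounted at the origin on the work surface. World frame = base frame: x ahead of the robot, y to its left, z up, the work surface at z = 0. Lengths are in m, angles in rad, forces in N, time in s.
With the tool pointing down it reaches from about 0.375 to 0.925 m from the base axis. Payload 5.7 kg.
Tool frame: the origin (TCP) lies midway between the tips of the shut fingers; the grasp point (between the pads) lies 19 mm behind it; z points along the fingers, y is the line along which they close (so a half turn about z gives the same grasp; the last joint's range is limited). The gripper opens to 88 mm and grips with 3 to 60 N. Pads are 20 mm wide; open, the fingers measure 115 mm over their backs; the gripper's body (75 mm by 178 mm) begins 61 mm behind the grasp point.
Start: joints at [1.046, 0.359, 1.51, -0, 1.272, -0.115], TCP at [0.239, 0.55, 0.223] pointing down, gripper open.
Joint ranges: [-2.97, 2.97], [-1.01, 2.36], [0.21, 2.38], [-0.96, 4.11], [0.2, 2.71], [-2.98, 2.98]. Speed limits (rad/s): [2.39, 2.39, 3.14, 3.14, 3.14, 3.14].

## Interface

Orientations are given as a unit quaternion [w, x, y, z].
In Python, from station import arm, claw, planner, eyes, order, monitor gives the robot as it stands. Calls block until the motion is done:
- arm.movep(position, orientation): joint-space move of the TCP to a pose.
- arm.servo_line(position, attitude=None, speed=0.15): straight line of the TCP; attitude=None keeps the orientation; speed is the mean speed in m/s.
- arm.goto_joints(angles): joint-space move.
- claw.gripper_to(opening, effort=None): finger opening in m; effort is the grip in N (None keeps the last); returns when the fingers have stopped.
- arm.dwell(seconds).
- planner.solve_ik(position, orientation): joint angles nearest the present ones, or None.
- eyes.snapshot(name): name is "side" or "top" or "wrist"; returns the picture (420x560x3 uint8, red, green, blue); there is no depth.
- eyes.get_calibration(name): a dict with "fov_y" (degrees; the focal length in pixels is half the picture's height over the tangent of half this angle, whatever the lens; pixels are square), "cx", "cy" (the principal point, pixels), "world_from_camera" (4x4, takes a point from camera to world coordinates). Camera axes: x right, y down, z forward; pixel columns grow to the right and rows downward; lengths in m; the calibration is good to about 2 mm. A picture is of the moment at which its call begins: read the wrist's pose just before it. get_calibration takes no time and is no camera call; for the wrist camera it gives the pose at the moment of the call.
A pose or a line that the arm cannot do raises arm.IKError and nothing moves.
- order.close_job(): hands the job in; it is judged then, once.
Readings, each from a call of its own:
- monitor.read_time(): time.
- monitor.read_joint_pos(): joint angles.
- monitor.read_qvel(): joint speeds.
- monitor.read_effort(): joint torques, N m.
- monitor.read_ee_pos(): TCP position.
- monitor.read_eef_rot(): TCP orientation.
- monitor.read_wrist_force(): force on the tool from outside, world axes, zero at the start.
- monitor.read_wrist_torque(): the same for the moment, N m.
- monitor.read_opening(): finger opening in m.
- monitor.read_grasp_force(): force on a finger pad.
Only numpy, scipy, OpenCV 4.12 (cv2) and the standard library are available. Lean on these libraries where they do the work, as an engineer would, in place of code of your own. Each camera call takes 0.05 s, during which the arm holds its last target. There are 200 camera calls.

## Task

Take the amber lens from the blue job tray, lay it flat on the round rest between the open jaws of the green lens drilling clamp and let go of it; then draw the clamp's lever down by its red grip exactly four clicks, never into a fifth, so that the jaws close on the lens. Finish while still holding the red grip down at the fourth click (the lever springs open if let go), ready for the drill, and leave the grey lens and the other things on the bench where they are.

Things in the scene. Friction and masses are not known exactly. Their poses are not given: they have to be found in the camera images.
- tray: Blue open job tray, fixed to the bench, 165 mm (its x) by 230 mm (its y), walls 28 mm high and 4 mm thick, floor 4 mm thick. Origin: centre of its underside, on the bench. Amber and grey lens lie on its floor, each about 52 mm from the middle along the tray's y, one to each end (either way round).
- amber_lens: The lens to clamp: an amber (orange) disc, 60 mm in diameter, rim 7 mm high with a low dome to 9 mm, about 35 g. Origin: centre of its flat underside; z points up. Lies on the tray floor at the start.
- grey_lens: The other lens of the job, grey, same size; stays in the tray.
- jig: Green lens drilling clamp, bolted down; base plate 120 mm (x) by 250 mm (y from -135 to +115) by 12 mm. Origin: on the bench under the plate. In line along its y: fixed V jaw at the +y end, lens rest at +45 mm, moving V jaw near 0, gear housing at -85 mm with a notched sector and sprung roller (up to 142 mm high), then the lever, reaching out beyond the -y end. Jaw tops 58 mm high.
- rest (a point): Centre of the top of the round rubber lens rest, 38 mm in diameter, its top 45 mm above the bench. It lies midway between the open jaws: a 60 mm lens centred on it has 6 mm to spare to each jaw. Axes as jig.
- fixed_jaw: Fixed V jaw, steel with two orange pads, at the clamp's +y end. Its origin coincides with the origin of jig.
- jaw: Sprung moving V jaw, two orange pads, on the -y side of the rest. The lever drives it towards +y, 22 mm per rad: it meets a centred lens between clicks 1 and 2, slides it 6 mm against the fixed jaw (about click 3) and from there presses it through a 1.5 N/mm spring, about 9 N at click 4. Origin: that of jig while open.
- pivot (a point): Point on the lever's axis, which is parallel to the clamp's x, 75 mm above the bench and 50 mm to the clamp's -x side. The middle of the grip swings about this axis at a radius of 150 mm. Axes as jig.
- grip: Red cylindrical grip at the lever's end, 18 mm in diameter, 64 mm long, lying along the clamp's x on its -x side, its inner end 6 mm from the 12 mm thick lever arm; turns freely on its pin. Origin: its middle. At the start 181 mm above the bench and 106 mm out from the pivot towards the clamp's -y; at the fourth click about level with the pivot, 75 mm above the bench, 150 mm out.
- lever (a joint): Lever angle, rad: 0 sprung open (arm 45 deg above level), growing as it is drawn down. A sprung roller drops into a notch every 0.2 rad (30 mm at the grip): the fourth click is at 0.8, arm about level; the ridge to a fifth is at 0.9. It springs open if let go. Drawn slowly it takes 3 to 10 N along its arc: the force eases by some 3 N towards each notch and jumps up again as the roller drops in.
- cleaner: White spray bottle, 52 mm in diameter, 150 mm high: leave alone.
- mug: White mug: leave alone.
- screwdriver: Small yellow screwdriver lying on the bench, 150 mm long: leave alone.
- pliers: Pliers with red handles: leave alone.
- lens_drill: Hand drill lying on its black stand, 130 by 60 mm, 65 mm high: leave alone.
- block_box: Small white open box, 90 by 120 by 40 mm: leave alone.
Mind the look-alikes: they are no part of the job. There is more than one size of the amber_lens; the one meant has the size given above.

How it is judged:
By the outcome, as a careful person would: the job done as asked, in the order asked, and still so for the second after the job is handed in, while the arm keeps its last pose, push and grip.
It also fails if it takes over 64 s, if anything falls off the work surface, if the arm or the gripper's body presses on something with over 40 N, if the wrist force passes 120 N, or if a joint passes its speed limit or range.

## Working session

There is one attempt and no reset: what is moved stays moved. The work goes in short steps, each a Python script; the robot and the scene stay as the last script left them, time stands still between calls to the robot, and variables do not carry over. Pictures are saved under pics/ and viewed, at most 10 in all, crops included, and the job is handed in when it is done.

```bash
ls; mkdir -p pics
python3 - <<'E'
from station import arm, claw, planner, eyes, order, monitor
import cv2
for n in ("top","side"):
    im=eyes.snapshot(n); cv2.imwrite(f"pics/{n}0.png",cv2.resize(im[:,:,::-1],(800,600),interpolation=cv2.INTER_CUBIC))
    cv2.imwrite(f"pics/{n}0raw.png",im[:,:,::-1])
    print(n,eyes.get_calibration(n))
print(eyes.get_calibration("wrist"),monitor.read_eef_rot(),monitor.read_time())
E
```

```text
pics
top {'fov_y': 51.238646332698686, 'cx': 281.0554853193024, 'cy': 208.34432689375328, 'world_from_camera': array([[-0.00252559, -0.98797763,  0.15457625,  0.40299349],
       [-0.99997664,  0.0034769 ,  0.00588427,  0.09264377],
       [-0.00635098, -0.15455778, -0.98796334,  1.17996787],
       [ 0.        ,  0.        ,  0.        ,  1.        ]])}
side {'fov_y': 54.76179143482644, 'cx': 276.42894598897976, 'cy': 208.09228231214846, 'world_from_camera': array([[ 0.99813601, -0.05111069,  0.03334982,  0.52440435],
       [-0.05587332, -0.5454872 ,  0.83625468, -0.86139151],
       [-0.02454966, -0.83655927, -0.54732614,  0.73887368],
       [ 0.        ,  0.        ,  0.        ,  1.        ]])}
{'fov_y': 67.92113168840604, 'cx': 277.3112875412254, 'cy': 208.37526197038625, 'world_from_camera': array([[ 0.39894833,  0.88359444,  0.24515524,  0.17225901],
       [ 0.91697234, -0.38401846, -0.10812745,  0.5782625 ],
       [-0.00139668,  0.26793784, -0.96343519,  0.3847427 ],
       [ 0.        ,  0.        ,  0.        ,  1.        ]])} [-2.62647711e-04  2.03484854e-01  9.79077737e-01 -7.93683572e-04] 0.1
```

View pics/top0.png

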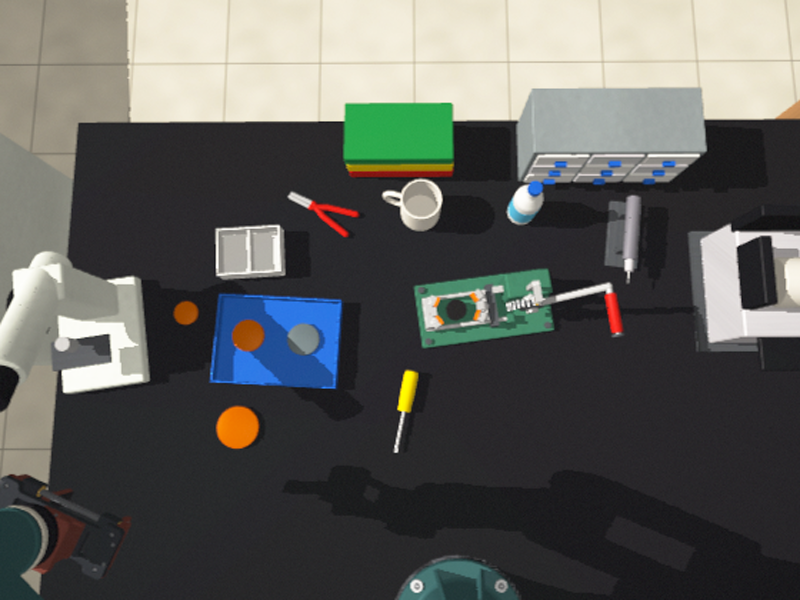

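View pics/side0.png

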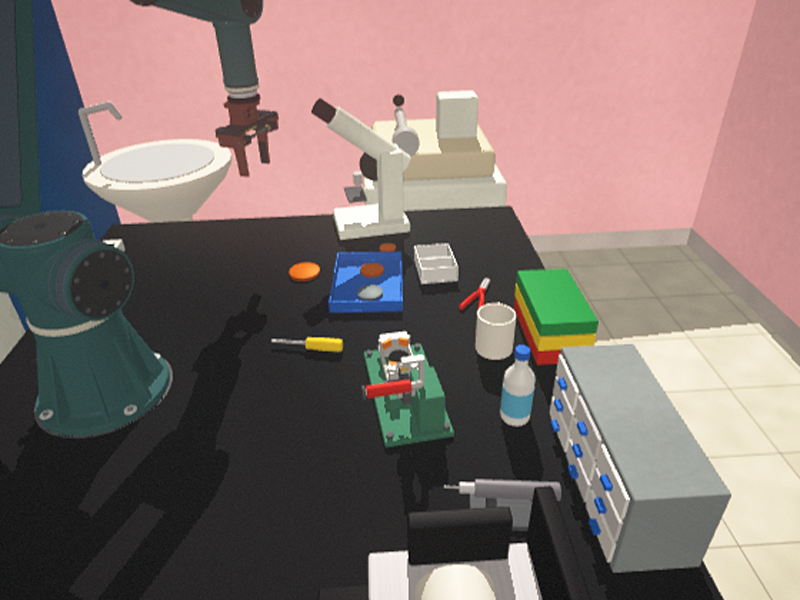

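Amber discs in the top picture are the small one at (186,313) on the bench, the one in the tray at (248,335) and the large one at (238,427) on the bench. The one in the tray, beside the grey lens at (304,339), fits the description. Next I'll measure, then look at it from close by with the wrist camera.

```bash
cat > h.py <<'E'
from station import arm, claw, planner, eyes, order, monitor
import numpy as np, cv2
from scipy.spatial.transform import Rotation as R
def ray(n,u,v,z,cal=None,s=1/1.428571):
    c=cal or eyes.get_calibration(n); f=210/np.tan(np.radians(c["fov_y"]/2)); T=c["world_from_camera"]
    d=T[:3,:3]@np.array([(u*s-c["cx"])/f,(v*s-c["cy"])/f,1]); o=T[:3,3]
    return o+d*(z-o[2])/d[2]
def proj(n,p,cal=None):
    c=cal or eyes.get_calibration(n); f=210/np.tan(np.radians(c["fov_y"]/2)); T=c["world_from_camera"]
    q=T[:3,:3].T@(np.array(p)-T[:3,3]); return np.array([f*q[0]/q[2]+c["cx"],f*q[1]/q[2]+c["cy"]])
def down(yaw):  # tool pointing down, finger closing line (tool y) at angle yaw from world +x
    y=np.array([np.cos(yaw),np.sin(yaw),0]); z=np.array([0,0,-1.]); 
    q=R.from_matrix(np.c_[np.cross(y,z),y,z]).as_quat(); return [q[3],*q[:3]]
E
python3 - <<'E'
from h import *
P=lambda u,v,z:ray("top",u,v,z)
np.set_printoptions(precision=4,suppress=True)
tc=[P(*p,.028) for p in((220,294),(341,300),(335,388),(211,382))]; print("tray",np.mean(tc,0),tc)
for n,p in dict(small=(186,313),tray=(248,335),big=(238,427)).items(): print(n,P(*p,.01))
for nm,a,b in(("dia tray",(232,335),(265,335)),("small",(173,313),(198,313)),("big",(216,427),(260,427))): print(nm,np.linalg.norm(P(*a,.01)-P(*b,.01)))
jc=[P(*p,.012) for p in((415,286),(549,269),(554,331),(423,347))]; print("jig",jc)
print("rest",P(456,310,.045)," grip ends",P(612,293,.181),P(617,333,.181))
for a in (tc,jc): print([np.degrees(np.arctan2(*(a[i]-a[j])[[1,0]])) for i,j in((0,1),(3,2),(0,3),(1,2))])
t=np.array([*P(248,335,.01)[:2]]) 
print(R.from_quat(np.roll(monitor.read_eef_rot(),-1)).as_matrix())
for yaw in (0,np.pi):
  print(planner.solve_ik([t[0],t[1],.2],down(yaw)))
E
```

```text
tray [0.5039 0.3301 0.028 ] [array([0.5913, 0.4387, 0.028 ]), array([0.5792, 0.2123, 0.028 ]), array([0.4168, 0.2212, 0.028 ]), array([0.4283, 0.4483, 0.028 ])]
small [0.5581 0.507  0.01  ]
tray [0.516  0.3881 0.01  ]
big [0.3466 0.4005 0.01  ]
dia tray 0.06208255041903013
small 0.04735195057847743
big 0.08094337345836078
jig [array([0.608, 0.074, 0.012]), array([ 0.6398, -0.1808,  0.012 ]), array([ 0.5215, -0.1856,  0.012 ]), array([0.4923, 0.0597, 0.012 ])]
rest [ 0.5573 -0.0002  0.045 ]  grip ends [ 0.5657 -0.2413  0.181 ] [ 0.5009 -0.2457  0.181 ]
[np.float64(86.93233843352574), np.float64(87.11307520206962), np.float64(-3.3623967457441046), np.float64(-3.149394439124535)]
[np.float64(97.12854670669724), np.float64(96.78695872413134), np.float64(7.027048579893255), np.float64(2.2946129637785644)]
[[-0.9172  0.3985 -0.0008]
 [ 0.3985  0.9172 -0.0014]
 [ 0.0002 -0.0017 -1.    ]]
[ 0.538   0.4433  1.4324 -0.      1.2659  0.538 ]
[ 0.538   0.4433  1.4324 -0.      1.2659 -2.6036]
```

Run:
```python
from h import *
arm.movep([.516,.388,.17],down(-.054))
c=eyes.get_calibration("wrist"); im=eyes.snapshot("wrist")
cv2.imwrite("pics/w1.png",cv2.resize(im[:,:,::-1],(800,600),interpolation=cv2.INTER_CUBIC))
np.save("w1.npy",c,allow_pickle=True)
print(proj("wrist",[.516,.388,.011],c)*1.42857,monitor.read_time())
```

```text
[396.48911207 276.33873819] 1.3833
```

View pics/w1.png

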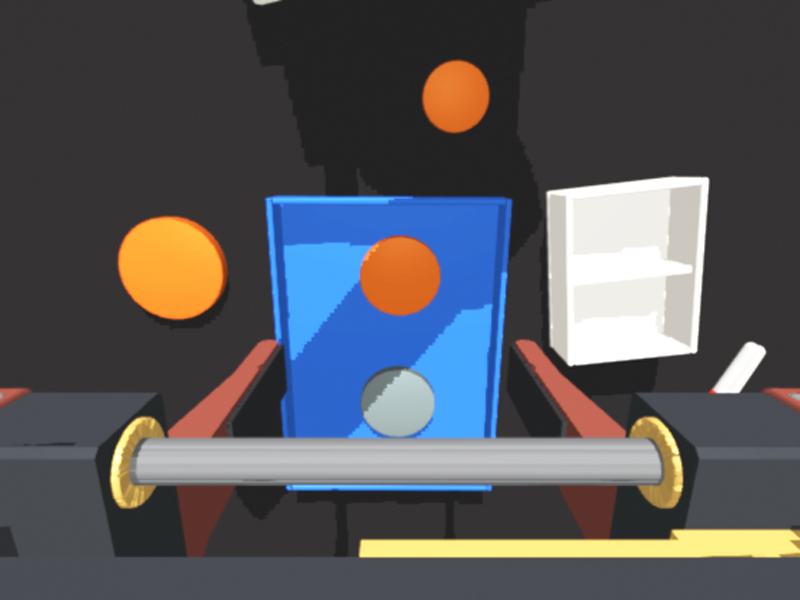

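The wrist view shows the amber lens centred at (400,275), within 3 mm of the estimate, with the grey one at (398,402). Its 80 px width (60 mm) confirms the choice, so I'll grasp it.

Run:
```python
from h import *
c=np.load("w1.npy",allow_pickle=True).item()
p=ray("wrist",400,275,.011,c); print(p)
claw.gripper_to(.076,15)
q=down(-.054)
arm.movep([p[0],p[1],.06],q)
arm.servo_line([p[0],p[1],.0068],speed=.06)
print(monitor.read_wrist_force(),monitor.read_ee_pos())
claw.gripper_to(.05,15); print(monitor.read_opening(),monitor.read_grasp_force(),monitor.read_wrist_force())
arm.servo_line([p[0],p[1],.15],speed=.15)
print(monitor.read_opening(),monitor.read_grasp_force())
# over to near the clamp, look before placing
qj=down(.122)
arm.movep([.557,0.0,.19],qj)
cc=eyes.get_calibration("wrist"); im=eyes.snapshot("wrist"); np.save("w2.npy",cc,allow_pickle=True)
cv2.imwrite("pics/w2.png",cv2.resize(im[:,:,::-1],(800,600),interpolation=cv2.INTER_CUBIC))
print(monitor.read_opening(),monitor.read_time(),proj("wrist",[.557,0,.045],cc)*1.4286)
```

```text
[0.51864672 0.38887572 0.011     ]
[ 0.33726158 -0.01874602 -0.53522014] [0.51896793 0.38905282 0.00707096]
0.05926558503356965 15.000401437282562 [-0.94883258  1.27490047  3.27163038]
0.05909309348296139 14.99988466501236
0.059046653164202975 6.3917 [395.316886   280.84670542]
```

View pics/w2.png

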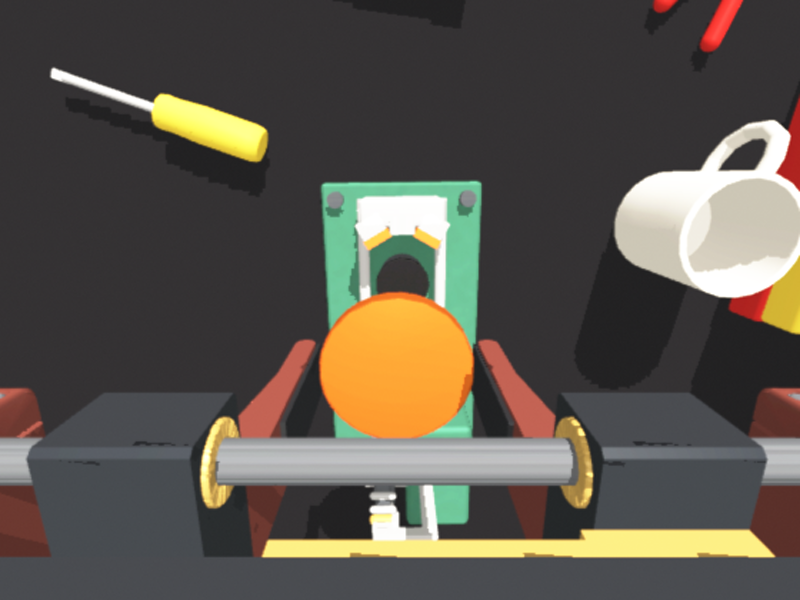

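The lens is held at (397,365). The clamp is square to the picture, the rest's dark top is at about (402,279), and the plate's far corners are at (322,184) and (481,182). I'll cross-check in an enlarged crop of the first top picture, which also shows the grip.

Run:
```python
from h import *
np.set_printoptions(precision=4,suppress=True)
c=np.load("w2.npy",allow_pickle=True).item()
W=lambda u,v,z:ray("wrist",u,v,z,c)
print("rest",W(402.5,279,.045)); a,b=W(322,184,.012),W(481,182,.012); print("corners",a,b,np.linalg.norm(a-b),np.degrees(np.arctan2(*(b-a)[[1,0]])))
print("ee",monitor.read_ee_pos(),"lens top edge centre", W(397,364,monitor.read_ee_pos()[2]+.006))
im=cv2.imread("pics/top0raw.png")[180:255,285:445]; cv2.imwrite("pics/crop.png",cv2.resize(im,(800,375),interpolation=cv2.INTER_CUBIC))
```

```text
rest [0.5619 0.0019 0.045 ]
corners [0.495  0.0588 0.012 ] [0.6118 0.0745 0.012 ] 0.1177794161532357 7.682198833682055
ee [0.5571 0.001  0.1898] lens top edge centre [0.5575 0.0033 0.1958]
```

View pics/crop.png

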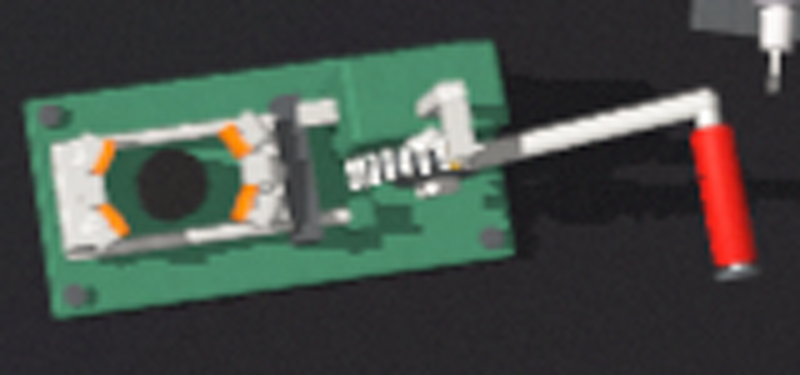

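The crop shows the rest's centre at (172,185), plate corners at (25,100), (497,40), (516,253) and (55,318), and the grip from (713,122) to (738,268). I'll fit the clamp frame to these.

Run:
```python
from h import *
np.set_printoptions(precision=4,suppress=True)
T=lambda u,v,z:ray("top",(u+.5)/5-.5+285,(v+.5)/5-.5+180,z,s=1)
C=np.array([T(25,100,.012),T(497,40,.012),T(516,253,.012),T(55,318,.012)]); L=np.array([[.06,.115],[.06,-.135],[-.06,-.135],[-.06,.115]])
# rigid fit
A=L-L.mean(0);B=C[:,:2]-C[:,:2].mean(0)
th=np.arctan2((A[:,0]*B[:,1]-A[:,1]*B[:,0]).sum(),(A*B).sum()); M=np.array([[np.cos(th),-np.sin(th)],[np.sin(th),np.cos(th)]])
o=C[:,:2].mean(0)-M@L.mean(0); print("yaw",np.degrees(th),"o",o,"res",C[:,:2]-(L@M.T+o))
print("rest fit",o+M@[0,.045],"direct",T(172,185,.045))
for y in (-.085,):print("grip fit",o+M@[-.05,y-.106],"direct",T(725,196,.185),"in jig",M.T@(T(725,196,.185)[:2]-o), "ends",[M.T@(T(*e,.185)[:2]-o) for e in((713,122),(738,268))])
```

```text
yaw 7.057815234533634 o [ 0.5659 -0.0472] res [[-0.0017  0.0021]
 [-0.0003 -0.0063]
 [ 0.0026  0.0028]
 [-0.0007  0.0015]]
rest fit [ 0.5604 -0.0025] direct [0.5584 0.0003 0.045 ]
grip fit [ 0.5397 -0.2429] direct [ 0.5333 -0.241   0.185 ] in jig [-0.0562 -0.1883] ends [array([-0.0217, -0.1889]), array([-0.0895, -0.1883])]
```

Run:
```python
from h import *
np.set_printoptions(precision=4,suppress=True)
q=down(.126); x,y=.5604,0.0002
arm.movep([x,y,.10],q); f0=monitor.read_wrist_force(); 
arm.servo_line([x,y,.052],speed=.05)
z=.052
for i in range(14):
    f=monitor.read_wrist_force()-f0
    if f[2]>2: break
    z-=.0005; arm.servo_line([x,y,z],speed=.03)
print(z,f,monitor.read_ee_pos(),monitor.read_opening())
claw.gripper_to(.074,15); print(monitor.read_wrist_force()-f0)
arm.servo_line([x,y,.12],speed=.12)
# back off to see the lens on the rest
arm.movep([x,y-.02,.17],q)
cc=eyes.get_calibration("wrist"); im=eyes.snapshot("wrist"); np.save("w3.npy",cc,allow_pickle=True)
cv2.imwrite("pics/w3.png",cv2.resize(im[80:290,140:420,::-1],(800,600),interpolation=cv2.INTER_CUBIC))
print(monitor.read_time())
```

```text
0.047499999999999994 [-1.6225 -0.6561  6.5307] [0.5605 0.0002 0.0481] 0.059047310361817124
[ 0.2472 -0.9016  0.134 ]
11.8
```

View pics/w3.png

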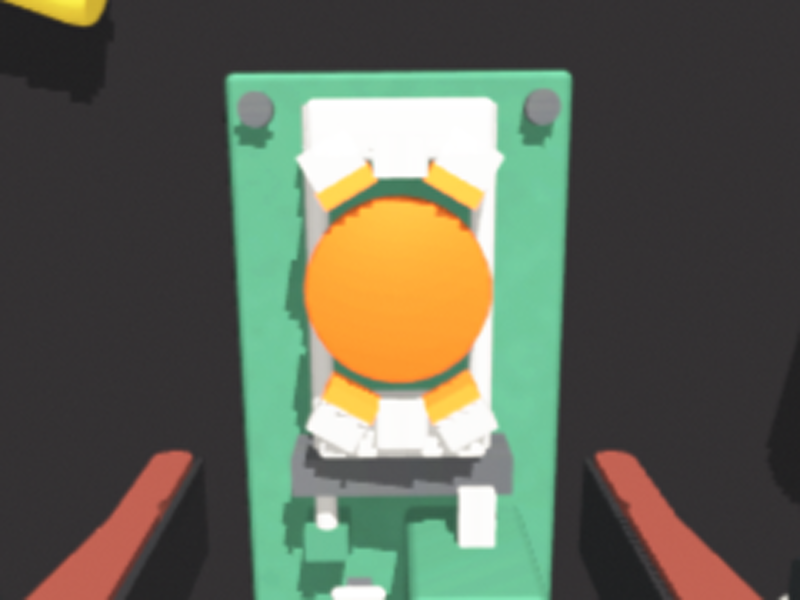

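The lens sits flat and centred on the rest at (399,290), with even gaps to both jaws. Next I'll take a close look at the grip.

Run:
```python
from h import *
np.set_printoptions(precision=4,suppress=True)
x,y=.538,-.240
arm.servo_line([.56,-.02,.27],speed=.3)
best=[(np.abs(s-monitor.read_joint_pos()).max(),w,s) for w in(.126+np.pi/2,.126-np.pi/2) if (s:=planner.solve_ik([x,y,.26],down(w))) is not None]
for b in best: print(b)
_,w,s=min(best,key=lambda b:b[0])
claw.gripper_to(.06,15)
arm.movep([x,y,.26],down(w)); np.save("yaw.npy",w)
cc=eyes.get_calibration("wrist"); im=eyes.snapshot("wrist"); np.save("w4.npy",cc,allow_pickle=True)
cv2.imwrite("pics/w4.png",cv2.resize(im[:,:,::-1],(800,600),interpolation=cv2.INTER_CUBIC))
print(monitor.read_time(),proj("wrist",[x,y,.181],cc)*1.42857)
```

```text
(np.float64(1.9487646249526591), 1.6967963267948964, array([-0.5368,  0.3123,  1.485 , -0.    ,  1.3443, -2.2336]))
(np.float64(1.1928280286371336), -1.4447963267948967, array([-0.5368,  0.3123,  1.485 , -0.    ,  1.3443,  0.908 ]))
13.8833 [395.425  308.9094]
```

View pics/w4.png

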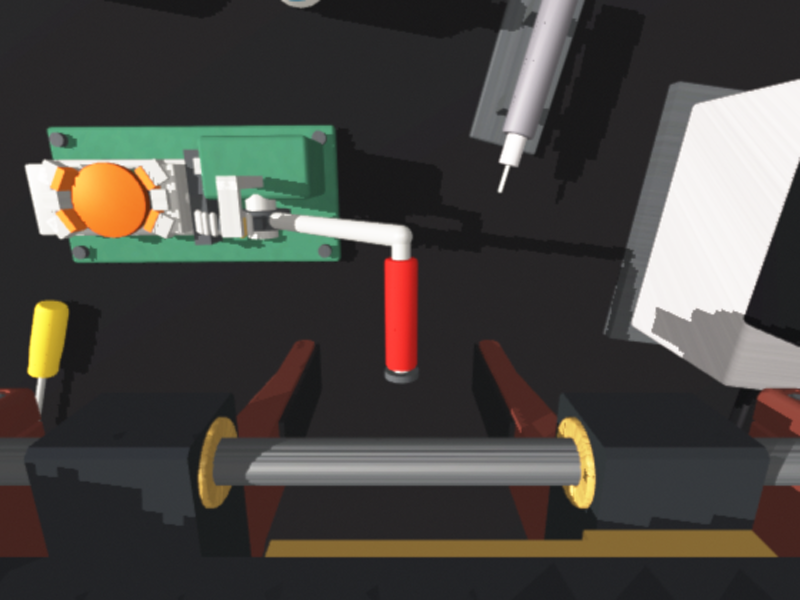

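The red grip runs from (401,258) to (401,371), centre (401,314), about 3 mm off the estimate. Before drawing the lever I'll check clearance to the white machine at (632,325).

Run:
```python
from h import *
np.set_printoptions(precision=4,suppress=True)
c=np.load("w4.npy",allow_pickle=True).item()
g=ray("wrist",401,314,.182,c); print("grip",g)
print("lens",ray("wrist",110,200,.052,c), "plate -y corners",ray("wrist",334,126,.012,c),ray("wrist",340,261,.012,c))
for z in(0,.05,.1,.15,.2): print(z,"wrist",ray("wrist",632,325,z,c)[:2],ray("wrist",693,103,z,c)[:2],"top",ray("top",690,232,z)[:2],ray("top",703,240,z)[:2],ray("top",711,345,z)[:2])
```

```text
grip [ 0.5357 -0.2435  0.182 ]
lens [ 0.5614 -0.0023  0.052 ] plate -y corners [ 0.6441 -0.1726  0.012 ] [ 0.5268 -0.1888  0.012 ]
0 wrist [ 0.4966 -0.4838] [ 0.7039 -0.482 ] top [ 0.7142 -0.4589] [ 0.6982 -0.4828] [ 0.4954 -0.4822]
0.05 wrist [ 0.5101 -0.454 ] [ 0.6929 -0.4523] top [ 0.701  -0.4356] [ 0.6857 -0.4584] [ 0.4915 -0.4579]
0.1 wrist [ 0.5237 -0.4241] [ 0.682  -0.4227] top [ 0.6878 -0.4122] [ 0.6732 -0.434 ] [ 0.4876 -0.4335]
0.15 wrist [ 0.5372 -0.3942] [ 0.671 -0.393] top [ 0.6746 -0.3888] [ 0.6607 -0.4096] [ 0.4836 -0.4091]
0.2 wrist [ 0.5508 -0.3643] [ 0.66   -0.3634] top [ 0.6615 -0.3654] [ 0.6482 -0.3853] [ 0.4797 -0.3848]
```

The machine's near face is about 0.48 m out to the side (y ≈ -0.48), so there is roughly 10 cm of clearance. Now I'll grasp the grip and draw the first part of the arc, logging force.

```bash
cat >> h.py <<'E'
th=.128; YH=np.array([-np.sin(th),np.cos(th),0]); a0=np.pi/4
def pt(s,t,rad=.150):
    a=a0-t; return s+ -YH*(rad*np.cos(a)-.15*np.cos(a0))+np.array([0,0,rad*np.sin(a)-.15*np.sin(a0)])
def draw(s,t0,t1,f0,step=.02,off=0.):
    w=np.load("yaw.npy")
    for t in np.arange(t0+step,t1+1e-6,step):
        arm.servo_line(pt(s,t,.150+off),speed=.03)
        f=monitor.read_wrist_force()-f0; e=monitor.read_ee_pos()-s
        dy=-(e@YH)+.15*np.cos(a0); dz=e[2]+.15*np.sin(a0); a=np.arctan2(dz,dy)
        rr=-YH*np.cos(a)+np.array([0,0,np.sin(a)]); tt=-YH*np.sin(a)-np.array([0,0,np.cos(a)])
        print(f"{t:.2f} act {a0-a:.3f} r {np.hypot(dy,dz)*1e3:.1f} Ft {-f@tt:.1f} Fr {f@rr:.1f} Fx {f[0]:.1f} op {monitor.read_opening()*1e3:.1f} gf {monitor.read_grasp_force():.0f}")
        if np.linalg.norm(f)>30: print("STOP",f); return t
    return t
E
python3 - <<'E'
from h import *
np.set_printoptions(precision=4,suppress=True)
w=float(np.load("yaw.npy")); p=np.array([.5357,-.2435,.162]); f0=monitor.read_wrist_force()
arm.movep([p[0],p[1],.22],down(w)); arm.servo_line(p,speed=.08)
print(monitor.read_wrist_force()-f0)
claw.gripper_to(.01,40); print(monitor.read_opening(),monitor.read_grasp_force(),monitor.read_wrist_force()-f0,monitor.read_ee_pos())
np.savez("s.npz",s=p,f0=f0)
draw(p,0,.3,f0); print(monitor.read_time())
E
```

```text
[-1.0877  1.4718  0.8545]
0.01702864234122043 39.988598227500916 [-0.6513  4.0777  4.5702] [ 0.5356 -0.2428  0.1621]
0.02 act 0.016 r 149.5 Ft 7.7 Fr -0.2 Fx -1.2 op 17.7 gf 40
0.04 act 0.037 r 149.5 Ft 7.1 Fr -0.9 Fx -0.7 op 17.4 gf 40
0.06 act 0.058 r 149.5 Ft 5.8 Fr -2.0 Fx -0.3 op 16.8 gf 40
0.08 act 0.078 r 149.5 Ft 6.2 Fr -2.4 Fx -0.4 op 16.8 gf 40
0.10 act 0.099 r 149.5 Ft 4.5 Fr -2.8 Fx 1.0 op 17.2 gf 40
0.12 act 0.119 r 149.5 Ft 5.2 Fr -2.0 Fx 0.4 op 17.2 gf 40
0.14 act 0.140 r 149.5 Ft 4.6 Fr -5.0 Fx 0.7 op 17.4 gf 40
0.16 act 0.160 r 149.5 Ft 3.6 Fr -3.7 Fx 1.2 op 17.0 gf 40
0.18 act 0.180 r 149.5 Ft 3.2 Fr -4.4 Fx 1.5 op 17.6 gf 40
0.20 act 0.198 r 149.5 Ft 6.5 Fr -4.1 Fx 1.0 op 17.1 gf 40
0.22 act 0.216 r 149.4 Ft 7.4 Fr -3.9 Fx 1.3 op 17.2 gf 40
0.24 act 0.236 r 149.4 Ft 7.5 Fr -3.6 Fx -0.1 op 17.3 gf 40
0.26 act 0.257 r 149.4 Ft 6.7 Fr -3.9 Fx 0.6 op 17.3 gf 40
0.28 act 0.278 r 149.4 Ft 5.5 Fr -5.1 Fx 0.2 op 17.4 gf 40
0.30 act 0.298 r 149.4 Ft 6.4 Fr -3.5 Fx -0.2 op 17.1 gf 40
19.5333
```

Click 1 came at 0.19–0.20 as the geometry predicts, so the angle is tracked well. Carrying on towards the fourth.

Run:
```python
from h import *
d=np.load("s.npz"); t=draw(d["s"],.30,.74,d["f0"]); print(t,monitor.read_time())
```

```text
0.32 act 0.318 r 149.4 Ft 5.7 Fr -4.6 Fx 0.7 op 17.1 gf 40
0.34 act 0.339 r 149.4 Ft 4.7 Fr -4.5 Fx 0.5 op 17.2 gf 40
0.36 act 0.359 r 149.4 Ft 3.4 Fr -3.9 Fx -0.2 op 17.0 gf 40
0.38 act 0.380 r 149.4 Ft 3.4 Fr -4.2 Fx 1.3 op 17.0 gf 40
0.40 act 0.398 r 149.4 Ft 6.3 Fr -5.9 Fx 0.1 op 17.1 gf 40
0.42 act 0.416 r 149.3 Ft 8.3 Fr -4.5 Fx -0.1 op 17.1 gf 40
0.44 act 0.436 r 149.3 Ft 7.0 Fr -4.5 Fx 0.0 op 16.8 gf 40
0.46 act 0.457 r 149.4 Ft 6.7 Fr -5.8 Fx -0.5 op 17.2 gf 40
0.48 act 0.478 r 149.3 Ft 6.4 Fr -5.7 Fx 0.3 op 16.8 gf 40
0.50 act 0.498 r 149.4 Ft 6.2 Fr -5.4 Fx 1.5 op 17.0 gf 40
0.52 act 0.518 r 149.4 Ft 5.7 Fr -5.7 Fx 1.1 op 17.1 gf 40
0.54 act 0.539 r 149.4 Ft 4.0 Fr -5.4 Fx 0.6 op 17.2 gf 40
0.56 act 0.559 r 149.4 Ft 4.5 Fr -6.2 Fx 0.2 op 17.1 gf 40
0.58 act 0.579 r 149.4 Ft 3.9 Fr -5.0 Fx 1.5 op 17.1 gf 40
0.60 act 0.598 r 149.3 Ft 7.1 Fr -7.0 Fx 0.8 op 17.3 gf 40
0.62 act 0.616 r 149.3 Ft 8.8 Fr -7.2 Fx -0.5 op 16.7 gf 40
0.64 act 0.636 r 149.3 Ft 8.0 Fr -6.8 Fx 0.3 op 16.8 gf 40
0.66 act 0.656 r 149.3 Ft 7.5 Fr -6.7 Fx -0.2 op 17.4 gf 40
0.68 act 0.677 r 149.3 Ft 7.1 Fr -6.8 Fx 0.1 op 17.4 gf 40
0.70 act 0.697 r 149.3 Ft 6.3 Fr -6.6 Fx 0.4 op 17.3 gf 40
0.72 act 0.717 r 149.3 Ft 7.5 Fr -7.2 Fx -0.6 op 17.2 gf 40
0.74 act 0.738 r 149.3 Ft 6.3 Fr -6.6 Fx -0.1 op 17.2 gf 40
0.7400000000000004 25.0333
```

Three clicks felt, at 0.19, 0.39 and 0.59. Now finer steps to the fourth, then a look.

Run:
```python
from h import *
d=np.load("s.npz"); t=draw(d["s"],.74,.805,d["f0"],step=.0108)
arm.dwell(.4); print(t,monitor.read_time(),monitor.read_wrist_force()-d["f0"],monitor.read_ee_pos())
im=eyes.snapshot("wrist"); a=cv2.resize(im[:,:,::-1],(400,300),interpolation=cv2.INTER_AREA)
im=eyes.snapshot("side"); b=cv2.resize(im[200:350,220:420,::-1],(400,300),interpolation=cv2.INTER_CUBIC)
im=eyes.snapshot("top"); e=cv2.resize(im[180:255,285:445,::-1],(640,300),interpolation=cv2.INTER_CUBIC)
cv2.imwrite("pics/fin.png",np.vstack([np.hstack([a,b]),np.hstack([e,np.zeros((300,160,3),np.uint8)])]))
```

```text
0.75 act 0.748 r 149.3 Ft 6.5 Fr -7.4 Fx 0.3 op 17.2 gf 40
0.76 act 0.759 r 149.3 Ft 6.4 Fr -8.2 Fx -0.2 op 16.9 gf 40
0.77 act 0.770 r 149.3 Ft 6.1 Fr -6.9 Fx 0.2 op 17.7 gf 40
0.78 act 0.781 r 149.3 Ft 5.8 Fr -7.1 Fx 0.5 op 17.2 gf 40
0.79 act 0.791 r 149.3 Ft 6.9 Fr -7.5 Fx -0.0 op 16.6 gf 40
0.80 act 0.801 r 149.3 Ft 9.0 Fr -7.5 Fx 0.1 op 16.9 gf 40
0.8048000000000002 26.9333 [0.6507327  7.67986538 8.47941503] [ 0.54149868 -0.28632895  0.053689  ]
```

View pics/fin.png

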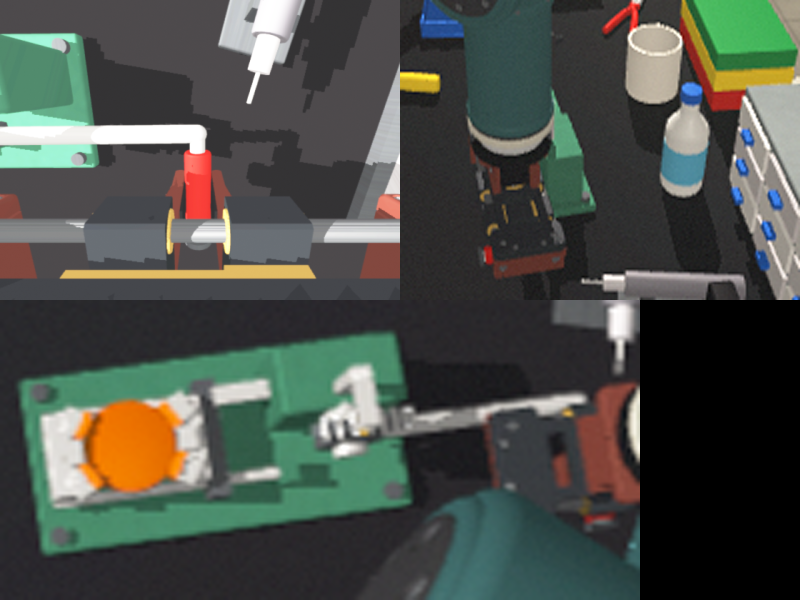

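The fourth click is felt: the force jumped from 5.8 to 9.0 N at 0.80. The top crop shows the lens at (130,445), held between all four pads, and the grip is still held with the lever level. Handing in.

```bash
python3 -c "
from station import order
print(order.close_job())"
```

```text
the job is handed in; nothing more can be done
None
```

The job is handed in: the amber lens is clamped between the jaws and the red grip is held down at the fourth click (lever at 0.80 rad, short of the fifth), about 27 s into the 64 s limit, with the grey lens and the other things left alone.

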